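# Clamp a base plate by feel

### The arm

A 7-joint arm with a two-finger parallel gripper is mounted at the origin on a cart in front of the work surface, level with it; the furniture and walls round the work are solid. World frame = base frame: x ahead of the robot, y to its left, z up, the work surface at z = 0. Lengths are in m, angles in rad, forces in N, time in s.
With the tool pointing down it reaches from about 0.35 to 0.9 m from the base axis. Payload 8.1 kg.
Tool frame: the origin (TCP) lies at the very end of the fingers, on their centre line; the grasp point (between the pads) lies 19 mm behind it (arm.tcp_to_grasp is the z of the grasp point in the tool frame, in m); z points along the fingers, y is the line along which they close (so a half turn about z gives the same grasp; the last joint's range is limited). The gripper opens to 92 mm and grips with 3 to 60 N. Pads are 19 mm wide; open, the fingers measure 130 mm over their backs; the gripper's body (75 mm by 190 mm) begins 47 mm behind the grasp point.
Start: joints at [-0.103, 0.434, 0.025, 1.573, -0.012, 1.134, -0.075], TCP at [0.625, -0, 0.227] pointing down, gripper open.
Joint ranges: [-2.62, 2.62], [-0.44, 2.09], [-1.27, 1.32], [0.08, 2.57], [-1.32, 4.46], [0.12, 2], [-2.74, 2.74]. Speed limits (rad/s): [2.22, 2.22, 3.01, 3.01, 3.14, 3.14, 3.14].

### API

Orientations are given as a rotation vector (axis times angle).
In Python, from cell import readout, vision, sign_off, arm gives the robot as it stands. The module is installed in compiled form; this text tells all that it offers.
- The arm moves only by the shell command python3 -m creep 'ROWS' [FORCE]. ROWS is JSON, a list of rows, each a list of 5 numbers: the shift along the tool's x, y, z in units of 4 cm (1.0 is 4 cm), then the turn about the tool's z in units of 4 degrees (1.0 is 4 degrees), then the opening, from 0 (shut) to 1 (fully open). A call has 1 to 12 rows; each row shifts and turns the commanded pose from where the row before left it, along the tool's axes as they then stand; what a row does not reach is not made up. A row lasts 1/8 s, in which the tool goes at most 62.5 mm and 10.7 degrees, less where a joint would pass 70% of its speed; a pose out of reach is approached as far as the arm can. A call with a number of a shift or a turn outside -1 to 1 is refused whole. A call with a gripper value outside its range is refused whole. The fingers move at their own pace and stop on an object; FORCE is the grip in N (left out, the last holds). Time passes only in rows, so rows that do not move let the fingers close. It gives the time, the measured TCP pose, the force, the opening and the grip force at its end, in the units of the state.
- readout.observe(): the state, without advancing time (a new reading comes with each control period).
- vision.get_image(name): name is "scene" or "side" or "wrist"; returns a dict with "pixels" (480x640x3 uint8, blue, green, red), "z_map" (480x640 float32, m along the optical axis (not along the pixel's ray), 0 where there is no reading), "camera_matrix" (3x3 intrinsics, pixels), "position" and "rotation" of the camera in the world. Camera axes: x right, y up, looking along -z (the intrinsics and any distortion apply to the point x, -y, -z); pixel columns grow to the right and rows downward; lengths in m; the calibration is good to about 2 mm. A picture is of the moment at which its call begins.
- sign_off(): hands the job in; it is judged then, once.
The state is a dict: "clock": time; "joints": joint angles; "dq": joint speeds; "joint_efforts": joint torques, N m; "position": TCP position; "ee_rot": TCP orientation; "force": force on the tool from outside, world axes, zero at the start; "ft_torque": the same for the moment, N m; "width": opening from 0.0 (shut) to 1.0 (fully open); "gripper_force": force on a finger pad.
Only numpy, scipy, OpenCV 4.12 (cv2) and the standard library are available. Lean on these libraries where they do the work, as an engineer would, in place of code of your own. Each camera call takes 0.05 s, during which the arm holds its last target. There are 200 camera calls.

### The job

On the optical table, gently slide the loose base plate in the clamping fixture fully home against the fixture's back stop. Then turn the clamp knob clockwise (seen from above) until its resistance jumps as the foot bites on the plate, tighten it one eighth of a turn (45 degrees) past that point and no more, and let go. Do not disturb the loose parts lying round the fixture.

Things in the scene. Friction and masses are not known exactly. Their poses are not given: they have to be found in the camera images.
- clamp_frame: Fixed aluminium screw-clamp fixture: base 160 x 96 x 10 mm (x from -115 to +45 mm), two uprights and a bridge beam across it (32 mm along x, 96 mm along y, top 57 mm above the table). Origin on the table right under the knob's axis; z up; x along the slideway toward the back stop, roughly away from the robot; y to its left.
- bed: Dark steel bed in the fixture, fixed, axes as clamp_frame. Origin under the knob's axis on its underside; sliding surface 12 mm above the origin (about 20 mm above the table, shimmed up to 1.8 mm up or down). Slideway 54 mm wide between 5 mm high guides, x = -100 to +24 mm. The back stop is a 14 mm high wall, near face at x = +24 mm.
- plate_center (a point): Centre of the loose dark steel base plate, 75 x 50 x 10 mm, 0.3 kg, flat in the slideway, its 75 mm length (own y axis) along the slide direction. It starts 20 to 40 mm short of the back stop, far end pointing under the bridge, near end free to push. Home: its centre at x = -13.5 mm in the bed's frame.
- knob_grip (a point): On the axis of the black lobed clamp knob, 40 mm diameter, 28 mm high (63 to 91 mm above the table; this point 79 mm), over the bridge. It turns in place; clockwise from above lowers the foot 3 mm per rad. Free friction 0.34 N m; at the bite the torque steps up by 0.22 N m, then grows 0.08 N m per rad. Bite comes after 0.5 to 3.1 rad, not known beforehand. It holds where left.
- screw_tub: Loose blue screw tub, 51 mm diameter, 28 mm high, left of the fixture, to be left alone. Origin at the centre of its underside.
- clamp_fork: Loose dark clamp fork 32 x 70 x 9 mm, lying right of the fixture, to be left alone. Origin at the centre of its underside.
- post_holder: Loose black post holder, 31 x 40 mm, 55 mm high, standing right of the fixture's front end, to be left alone. Origin at the centre of its underside.

How it is judged:
By the outcome, as a careful person would: the job done as asked, in the order asked, and still so for the second after the job is handed in, with the robot touching nothing.
It also fails if it takes over 72 s, if anything falls off the work surface, if the arm or the gripper's body presses on something with over 40 N, if the wrist force passes 120 N, or if a joint passes its speed limit or range.

## Working session

There is one attempt and no reset: what is moved stays moved. The work goes in short steps, Python scripts to look and compute and a shell command to move; the robot and the scene stay as the last step left them, time stands still between calls to the robot, and variables do not carry over. Pictures are saved under pics/ and viewed, at most 10 in all, crops included, and the job is handed in when it is done.

```bash
mkdir -p pics; python3 - <<'E'
from cell import readout, vision, arm
import cv2,numpy as np
s=readout.observe(); print(s, arm.tcp_to_grasp)
for n in ["scene","side","wrist"]:
    d=vision.get_image(n); cv2.imwrite(f"pics/{n}0.png",d["pixels"]); np.savez(f"{n}0.npz",**d)
    print(n,d["camera_matrix"].tolist(),d["position"],d["rotation"],[k for k in d], (d["z_map"]>0).mean())
E
```

```text
{'clock': 0.0, 'joints': array([-0.10260189,  0.4352031 ,  0.02499775,  1.57411055, -0.01158304,
        1.13401097, -0.07508739]), 'dq': array([ 0.00074762, -0.0006191 ,  0.00049598,  0.00050811,  0.00118547,
        0.00026396,  0.00153037]), 'joint_efforts': array([ 3.89017032e-04, -6.67853522e+01,  9.84863900e-01, -3.14464223e+01,
       -6.05165795e-02,  4.27553023e-02,  1.12382318e-04]), 'position': array([ 6.24477164e-01, -7.73458221e-05,  2.25952422e-01]), 'ee_rot': array([-2.22081499e+00, -2.22065792e+00,  1.94019516e-03]), 'force': array([-0.25059065, -0.65418287, -0.55855061]), 'ft_torque': array([ 0.03209766,  0.01745392, -0.02250913]), 'gripper_force': 0.0, 'width': 0.9984486452326878} -0.0188
scene [[563.1121713484495, 0.0, 324.46467086757457], [0.0, 563.1121713484495, 249.2315447076176], [0.0, 0.0, 1.0]] [ 0.01676561 -0.61619569  0.6858821 ] [ 0.79411099 -0.38468728 -0.84149593] ['pixels', 'z_map', 'camera_matrix', 'position', 'rotation'] 0.996005859375
side [[615.2635913838566, 0.0, 328.0057179996825], [0.0, 615.2635913838566, 241.50211803266876], [0.0, 0.0, 1.0]] [ 0.97070126 -0.78392891  0.75281402] [0.76160845 0.26613064 0.61543335] ['pixels', 'z_map', 'camera_matrix', 'position', 'rotation'] 0.9959700520833333
wrist [[418.91108181809494, 0.0, 322.474040957934], [0.0, 418.91108181809494, 245.13123141066347], [0.0, 0.0, 1.0]] [0.62499811 0.0765866  0.38438726] [-0.28371839  0.00123601 -0.00057188] ['pixels', 'z_map', 'camera_matrix', 'position', 'rotation'] 0.9959830729166667
```

View pics/scene0.png

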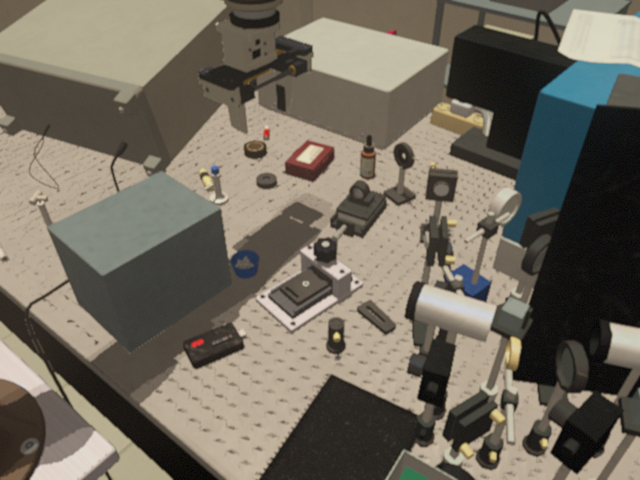

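View pics/wrist0.png

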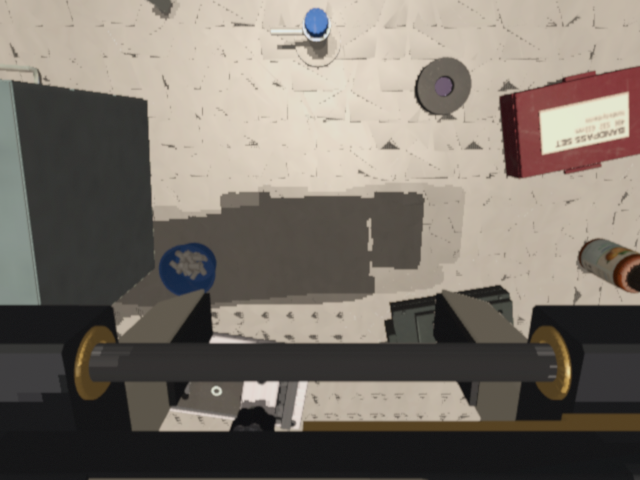

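View pics/side0.png

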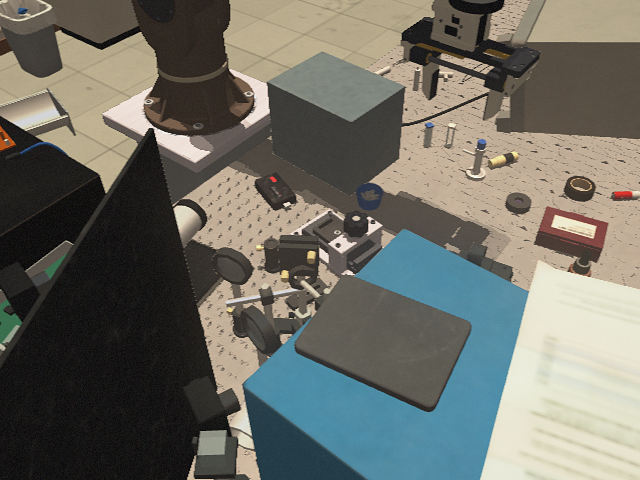

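The scene view shows the fixture at about (310,285), with the knob at (325,247), tub (245,263), fork (377,317) and post holder (337,335). A tall box stands at (145,255), on the robot's side of the fixture. The wrist view shows the plate at (215,390) and the knob at (255,420). In the side view the knob is at (356,222).

```bash
cat > h.py <<'E'
import numpy as np,cv2
from scipy.spatial.transform import Rotation as R
def cloud(d):
    K=d["camera_matrix"]; z=d["z_map"]; v,u=np.mgrid[0:480,0:640]
    p=np.stack([(u-K[0,2])/K[0,0]*z,-(v-K[1,2])/K[1,1]*z,-z],-1)
    P=p@R.from_rotvec(d["rotation"]).as_matrix().T+d["position"]
    P[z==0]=np.nan
    return P
E
python3 - <<'E'
from h import *
for n,box in [("scene",(240,220,400,370)),("side",(290,190,400,280))]:
    d=dict(np.load(n+"0.npz")); P=cloud(d); px=d["pixels"].astype(int)
    x0,y0,x1,y1=box
    m=np.zeros((480,640),bool); m[y0:y1,x0:x1]=1
    dark=px.max(-1)<70
    k=m&dark&(P[...,2]>.086)&(P[...,2]<.097)
    q=P[k]; print(n,"knob top",k.sum(),q.mean(0) if k.sum() else "",q.min(0),q.max(0))
    print(" table z",np.nanmedian(P[m&(px.min(-1)>120)][:,2]))
    # bridge top bright
    b=m&(px.min(-1)>110)&(P[...,2]>.050)&(P[...,2]<.062); q=P[b]; print("bridge",b.sum()); 
    if b.sum()>10: print(cv2.minAreaRect(q[:,:2].astype(np.float32)),q.mean(0))
    b=m&(px.min(-1)>100)&(P[...,2]>.006)&(P[...,2]<.014); q=P[b]; print("base",b.sum(),cv2.minAreaRect(q[:,:2].astype(np.float32)) if b.sum()>5 else "")
    b=m&dark&(P[...,2]>.023)&(P[...,2]<.036); q=P[b]; print("plate",b.sum(),cv2.minAreaRect(q[:,:2].astype(np.float32)),np.median(q,0))
    x0,y0,x1,y1=box
    c=cv2.resize(d["pixels"][y0:y1,x0:x1],None,fx=5 if n=="scene" else 7,fy=5 if n=="scene" else 7,interpolation=cv2.INTER_CUBIC)[:600,:800]; cv2.imwrite(f"pics/{n}0c.png",c)
    # overhead obstacles
    for nm,(uu,vv) in ({"tub":(245,263),"fork":(377,317),"post":(337,325),"boxtopcorner near":(220,212),"boxc":(160,178),"controller":(213,345)}.items() if n=="scene" else {"boxcorner":(330,185),"bluebox":(405,235)}.items()): print(nm,P[vv,uu].round(3))
E
```

```text
scene knob top 206 [ 0.55842228 -0.18810878  0.09009729] [ 0.54171227 -0.20542084  0.08605126] [ 0.57904577 -0.16956323  0.09307799]
 table z -0.0002195628637767788
bridge 443
((0.5305779576301575, -0.23095278441905975), (0.2083280086517334, 0.06685587018728256), 55.22062683105469) [ 0.55442068 -0.19783808  0.05623758]
base 1198 ((0.5215408205986023, -0.15888458490371704), (0.256249338388443, 0.2314237654209137), 56.73568344116211)
plate 384 ((0.5544602870941162, -0.1506718099117279), (0.3075471520423889, 0.17636245489120483), 26.863359451293945) [ 0.54131557 -0.18133108  0.02735882]
tub [ 0.5   -0.056  0.021]
fork [ 0.556 -0.298 -0.   ]
post [ 0.464 -0.285  0.052]
boxtopcorner near [ 0.459 -0.06   0.159]
boxc [0.457 0.079 0.165]
controller [ 0.34  -0.146  0.019]
side knob top 281 [ 0.56298835 -0.18759625  0.09059853] [ 0.54202345 -0.20647377  0.08601131] [ 0.58071146 -0.16537427  0.09417323]
 table z 0.0018767243192874816
bridge 390
((0.561409056186676, -0.18522530794143677), (0.09710453450679779, 0.03301933407783508), 81.27715301513672) [ 0.56293337 -0.194982    0.05694934]
base 308 ((0.4902687966823578, -0.17199093103408813), (0.09603790938854218, 0.21622224152088165), 79.76827239990234)
plate 237 ((0.5393320918083191, -0.12763437628746033), (0.17663456499576569, 0.12816768884658813), 83.46444702148438) [ 0.57730094 -0.19319293  0.0268546 ]
boxcorner [ 0.409 -0.055 -0.001]
bluebox [ 0.769 -0.405  0.344]
```

View pics/scene0c.png

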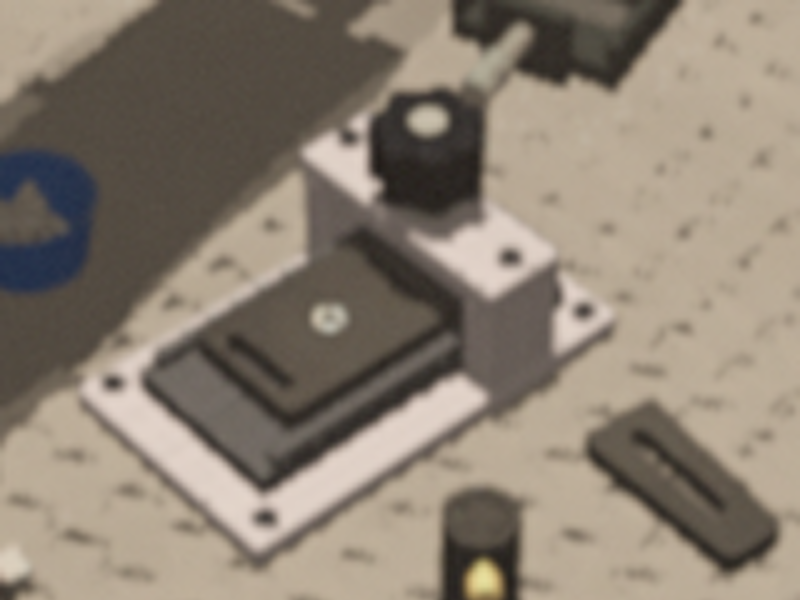

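The crop shows the knob top at about (430,120), the slideway running up-right, and the plate short of the bridge with its near edge visible. Post holder and fork are to the right. Next I measure in the fixture frame and check clearances.

```bash
python3 - <<'E'
from h import *
C=[]
for n in ["scene","side"]:
    d=dict(np.load(n+"0.npz")); P=cloud(d); px=d["pixels"].astype(int)
    near=np.hypot(P[...,0]-.561,P[...,1]+.188)<.2
    br=near&(px.min(-1)>110)&(abs(P[...,2]-.057)<.004)&(np.hypot(P[...,0]-.561,P[...,1]+.188)<.06)
    print(n,"bridge",cv2.minAreaRect(P[br][:,:2].astype(np.float32)))
    th=np.deg2rad(-8.7); c=np.array([.561,-.188])
    ex=np.array([np.cos(th),np.sin(th)]);ey=np.array([-ex[1],ex[0]])
    q=P[...,:2]-c; fx=q@ex*1000; fy=q@ey*1000; z=P[...,2]*1000
    # height profile along slide in strips
    for y0 in (-15,0,15):
        print("strip",y0,[(a,round(float(np.median(z[s])),1)) for a in range(-120,-14,4) if (s:=(abs(fy-y0)<5)&(fx>=a)&(fx<a+4)).sum()>2])
    for a in (-70,-50): print("cross",a,[(b,round(float(np.median(z[s])),1)) for b in range(-56,56,4) if (s:=(abs(fx-a)<6)&(fy>=b)&(fy<b+4)).sum()>1])
    C.append(P.reshape(-1,3))
P=np.concatenate(C); P=P[~np.isnan(P).any(1)]
r=np.hypot(P[:,0]-.561,P[:,1]+.188); a=np.degrees(np.arctan2(P[:,1]+.188,P[:,0]-.561))
for lo,hi,z0 in ((.03,.08,.058),(.03,.13,.1),(.03,.2,.1)):
    s=(r>lo)&(r<hi)&(P[:,2]>z0)&(P[:,2]<.6); print(lo,hi,z0,s.sum(), (r[s].min(),a[s].min(),a[s].max(),P[s].min(0),P[s].max(0)) if s.any() else "")
s=(P[:,0]>.15)&(P[:,0]<.5)&(P[:,1]>-.1)&(P[:,1]<.3)&(abs(P[:,2]-.163)<.01)
print("box",cv2.boxPoints(cv2.minAreaRect(P[s][:,:2].astype(np.float32))),np.median(P[s][:,2]))
E
```

```text
scene bridge ((0.5616539120674133, -0.18418708443641663), (0.09847552329301834, 0.03409633785486221), 83.24436950683594)
strip -15 [(-120, -0.5), (-116, 3.5), (-112, 9.3), (-108, 9.0), (-104, 9.5), (-100, 14.8), (-96, 19.7), (-92, 19.4), (-88, 19.3), (-84, 20.5), (-80, 26.6), (-76, 28.5), (-72, 28.9), (-68, 28.9), (-64, 28.6), (-60, 28.9), (-56, 28.9), (-52, 28.5), (-48, 28.8), (-44, 28.4), (-40, 28.6), (-36, 28.8), (-32, 29.1), (-28, 28.4), (-24, 29.0), (-20, 29.0), (-16, 53.0)]
strip 0 [(-120, -0.5), (-116, 4.1), (-112, 9.0), (-108, 9.4), (-104, 9.5), (-100, 13.6), (-96, 20.0), (-92, 19.6), (-88, 17.9), (-84, 19.8), (-80, 27.8), (-72, 24.6), (-68, 29.5), (-64, 29.0), (-60, 28.7), (-56, 29.7), (-52, 29.0), (-48, 29.3), (-44, 29.5), (-40, 29.5), (-36, 29.5), (-32, 29.0), (-28, 28.9), (-24, 29.4), (-20, 78.4), (-16, 72.2)]
strip 15 [(-120, -0.4), (-116, 3.1), (-112, 9.5), (-108, 9.2), (-104, 9.8), (-100, 15.6), (-96, 19.7), (-92, 19.2), (-88, 19.5), (-84, 20.2), (-80, 26.8), (-76, 29.2), (-72, 23.7), (-68, 28.3), (-64, 29.5), (-60, 29.6), (-56, 28.7), (-52, 28.8), (-48, 29.2), (-44, 2
[... 1923 characters left out ...]
30.1), (-12, 30.0), (-8, 30.0), (-4, 30.2), (0, 29.3), (4, 29.8), (8, 29.1), (12, 29.7), (16, 30.0), (20, 29.7), (24, 30.4)]
0.03 0.08 0.058 124 (np.float64(0.030023915482537807), np.float64(-126.74703200055893), np.float64(105.00194478055347), array([ 0.53935738, -0.23397575,  0.05800851]), array([ 0.58359417, -0.13938857,  0.06224269]))
0.03 0.13 0.1 0 
0.03 0.2 0.1 16888 (np.float64(0.14824183941566715), np.float64(-88.53812959120624), np.float64(139.64660282549437), array([ 0.4087991 , -0.38620537,  0.10001139]), array([0.69184197, 0.01173252, 0.43409219]))
box [[ 0.25412762 -0.04830589]
 [ 0.46348506 -0.06299441]
 [ 0.47481     0.09842122]
 [ 0.26545256  0.11310975]] 0.16475720436957442
```

```bash
cat > r.py <<'E'
from cell import readout
from h import *
s=readout.observe(); M=R.from_rotvec(s["ee_rot"]).as_matrix()
th=np.deg2rad(-8); ex=np.array([np.cos(th),np.sin(th)]); q=s["position"][:2]-[.561,-.186]
print("t%.2f"%s["clock"],"pos",s["position"].round(4),"fix",(1000*np.array([q@ex,q@[-ex[1],ex[0]]])).round(1),"yawx %.1f"%np.degrees(np.arctan2(M[1,0],M[0,0])),"j7 %.3f"%s["joints"][6],"F",s["force"].round(1),"T",s["ft_torque"].round(3),"w %.3f g %.1f"%(s["width"],s["gripper_force"]))
E
python3 -m creep '[[-0.9,-0.8,0,0,0],[-0.9,-0.8,0,0,0],[-0.9,-0.8,0,0,0],[-0.9,-0.8,0,0,0],[-0.9,-0.8,0,0,0],[0,0,0,-1,0],[0,0,0,-1,0]]' 40
python3 r.py
python3 -m creep '[[0,0,0,-1,0],[0,0,0,-1,0],[0,0,0,-1,0],[0,0,0,-1,0],[0,0,0,-1,0],[0,0,0,-1,0],[0,0,0,-1,0],[0,0,0,-1,0],[0,0,0,-1,0],[0,0,0,-1,0]]'
python3 -m creep '[[0,0,0,-1,0],[0,0,0,-1,0],[0,0,0,-1,0],[0,0,0,-1,0],[0,0,0,-1,0],[0,0,0,-1,0],[0,0,0,-1,0],[0,0,0,-1,0],[0,0,0,-0.5,0],[0,0,0,0,0]]'
python3 r.py
```

```text
clock: 1.02
position: [0.4644, -0.1806, 0.2268]
ee_rot: [-2.06, -2.372, 0.0]
force: [-0.3, -0.5, 0.6]
width: 0.286
gripper_force: 0.0
t1.02 pos [ 0.4644 -0.1806  0.2268] fix [-96.4  -8.1] yawx 98.0 j7 0.422 F [-0.3 -0.5  0.6] T [ 0.048 -0.01   0.015] w 0.286 g 0.0
clock: 2.28
position: [0.4648, -0.18, 0.2265]
ee_rot: [-1.122, -2.934, 0.0]
force: [-0.4, 0.7, 0.4]
width: 0.007
gripper_force: 0.0
clock: 3.52
position: [0.4649, -0.18, 0.2267]
ee_rot: [-0.22, -3.134, -0.0]
force: [-0.3, -0.4, 0.7]
width: 0.006
gripper_force: 0.0
t3.52 pos [ 0.4649 -0.18    0.2267] fix [-96.   -7.5] yawx 172.0 j7 1.653 F [-0.3 -0.4  0.7] T [ 0.079 -0.023  0.036] w 0.006 g 0.0
```

```bash
python3 - <<'E'
from h import *
from cell import vision
d=vision.get_image("wrist"); cv2.imwrite("pics/wrist1.png",d["pixels"]); np.savez("wrist1.npz",**d)
P=cloud(d); px=d["pixels"].astype(int)
n=(abs(P[...,0]-.50)<.16)&(abs(P[...,1]+.18)<.1)
b=(n&(abs(P[...,2]-.01)<.003)&(px.min(-1)>110)).astype(np.uint8)
b=cv2.morphologyEx(b,cv2.MORPH_OPEN,np.ones((3,3)))
r=cv2.minAreaRect(P[b>0][:,:2].astype(np.float32)); print("base",b.sum(),r,cv2.boxPoints(r))
b=n&(abs(P[...,2]-.0295)<.003)&(px.max(-1)<110); q=P[b][:,:2]; print("plate",b.sum(),cv2.boxPoints(cv2.minAreaRect(q.astype(np.float32))),np.median(P[b][:,2]))
b=n&(P[...,2]>.085)&(P[...,2]<.1); q=P[b]; print("knob",b.sum(),q.min(0) if b.any() else"",q.max(0) if b.any() else "")
E
```

```text
base 2347 ((0.4666108191013336, -0.1658729612827301), (0.09534015506505966, 0.16666670143604279), 79.83574676513672) [[ 0.37617296 -0.198089  ]
 [ 0.54022396 -0.2275008 ]
 [ 0.5570487  -0.13365692]
 [ 0.39299768 -0.10424513]]
plate 3135 [[ 0.44932434 -0.27864972]
 [ 0.52622896 -0.29414684]
 [ 0.55802333 -0.13636649]
 [ 0.48111874 -0.12086937]] 0.03014732633968481
knob 0
```

View pics/wrist1.png

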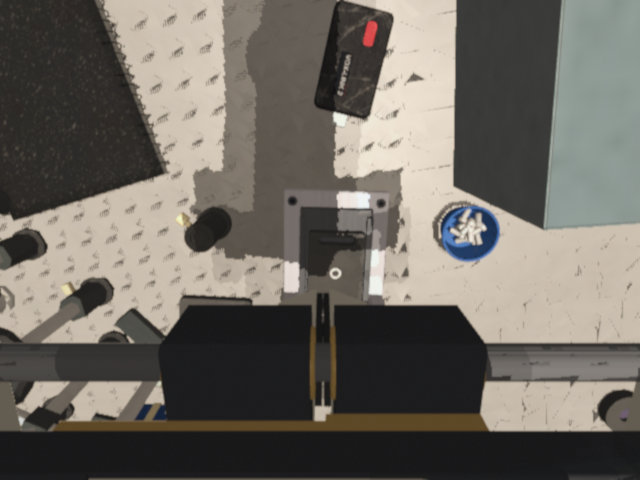

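```bash
python3 - <<'E'
from h import *
d=dict(np.load("wrist1.npz")); K=d["camera_matrix"]; M=R.from_rotvec(d["rotation"]).as_matrix()
def ray(u,v,h):
    r=M@[(u-K[0,2])/K[0,0],-(v-K[1,2])/K[1,1],-1]; return d["position"]+r*(h-d["position"][2])/r[2]
g=cv2.cvtColor(d["pixels"],cv2.COLOR_BGR2GRAY)
for n,u,v,h in [("base cornerL",285,190,.01),("base cornerR",390,192,.01),("screwL",292,201,.01),("screwR",381,203,.01),("plate hole",335,273,.0295),("bed L",301,208,.0247),("bed R",373,208,.0247)]: print(n,ray(u,v,h).round(4))
a=ray(292,201,.01);b=ray(381,203,.01); print("yaw",np.degrees(np.arctan2((b-a)[1],(b-a)[0]))-90, (a+b)/2)
cv2.imwrite("pics/wrist1c.png",cv2.resize(d["pixels"][170:310,250:430],None,fx=4,fy=4,interpolation=cv2.INTER_CUBIC))
E
```

```text
base cornerL [ 0.4429 -0.2097  0.01  ]
base cornerR [ 0.4579 -0.1165  0.01  ]
screwL [ 0.4536 -0.2051  0.01  ]
screwR [ 0.4668 -0.1256  0.01  ]
plate hole [ 0.5205 -0.1754  0.0295]
bed L [ 0.4583 -0.1969  0.0247]
bed R [ 0.4672 -0.1346  0.0247]
yaw -9.389760136221781 [ 0.46018975 -0.16534655  0.01      ]
```

View pics/wrist1c.png

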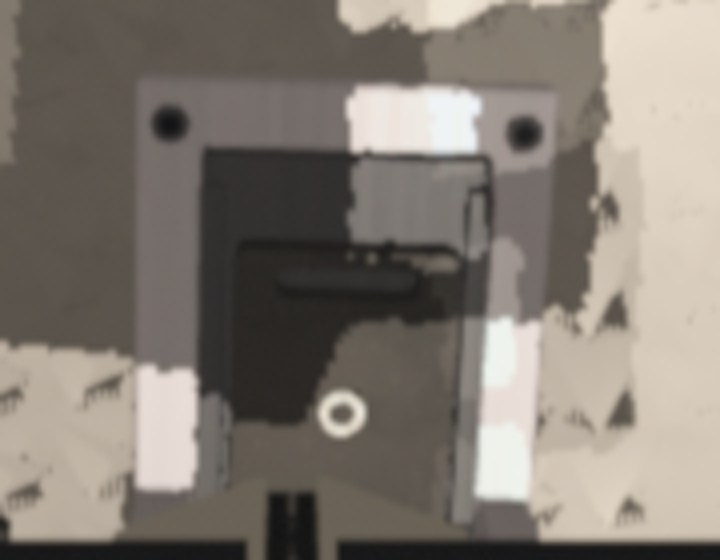

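The crop shows the plate's near edge at row 243 and the base screws level with it at (170,123) and (523,133). The fixture yaw comes out at about -9.4°. The fingers are in line, slightly left of the slide's centre. I'll descend behind the plate.

```bash
sed -i 's/deg2rad(-8)/deg2rad(-9.4)/; s/\[.561,-.186\]/[.562,-.1845]/' r.py
python3 -m creep '[[0,0.16,0,0.35,0],[0,0,0.8,0,0],[0,0,0.8,0,0],[0,0,0.8,0,0],[0,0,0.8,0,0],[0,0,0.8,0,0],[0,0,0.5,0,0],[0,0,0.2,0,0],[0,0,0.2,0,0],[0,0,0,0,0]]'
python3 r.py
```

```text
clock: 4.82
position: [0.466, -0.1736, 0.0308]
ee_rot: [0.258, 3.131, 0.0]
force: [-0.3, -0.1, 0.9]
width: 0.004
gripper_force: 0.0
t4.83 pos [ 0.466  -0.1736  0.0308] fix [-96.5  -4.9] yawx 170.6 j7 1.555 F [-0.3 -0.1  0.9] T [ 0.176  0.022 -0.009] w 0.004 g 0.0
```

```bash

python3 -m creep '[[0,0,0.13,0,0],[-0.1,0,0,0,0],[-0.05,0,0,0,0],[-0.05,0,0,0,0],[-0.05,0,0,0,0],[-0.05,0,0,0,0]]' >/dev/null; python3 r.py
python3 -m creep '[[-0.05,0,0,0,0],[-0.05,0,0,0,0],[-0.05,0,0,0,0],[-0.05,0,0,0,0]]' >/dev/null; python3 r.py
python3 -m creep '[[-0.05,0,0,0,0],[-0.05,0,0,0,0]]' >/dev/null; python3 r.py
```

```text
t5.58 pos [ 0.4774 -0.1757  0.0255] fix [-84.9  -5.1] yawx 170.6 j7 1.553 F [-3.6 -0.   2.3] T [0.205 0.728 0.004] w 0.004 g 1.8
t6.08 pos [ 0.4857 -0.1769  0.0255] fix [-76.5  -5. ] yawx 170.6 j7 1.553 F [-3.6  1.2  1.8] T [0.146 0.797 0.003] w 0.005 g 1.9
t6.33 pos [ 0.4898 -0.1776  0.0255] fix [-72.3  -5. ] yawx 170.6 j7 1.553 F [-3.4 -0.6  2.1] T [0.222 0.669 0.014] w 0.005 g 1.7
```

```bash

python3 -m creep '[[-0.04,0,0,0,0],[-0.04,0,0,0,0],[-0.04,0,0,0,0],[-0.03,0,0,0,0],[-0.03,0,0,0,0]]' >/dev/null; python3 r.py
python3 -m creep '[[-0.025,0,0,0,0],[-0.025,0,0,0,0]]' >/dev/null; python3 r.py
python3 -m creep '[[-0.025,0,0,0,0]]' >/dev/null; python3 r.py
```

```text
t6.95 pos [ 0.4968 -0.1788  0.0255] fix [-65.3  -5. ] yawx 170.6 j7 1.553 F [-3.4  0.1  1.4] T [0.129 0.703 0.009] w 0.003 g 1.7
t7.20 pos [ 0.4986 -0.1791  0.0255] fix [-63.4  -5. ] yawx 170.6 j7 1.553 F [-3.7  1.2  1.4] T [ 0.179  0.715 -0.026] w 0.003 g 1.7
t7.33 pos [ 0.4996 -0.1793  0.0255] fix [-62.4  -5. ] yawx 170.6 j7 1.553 F [-3.5  0.6  1.7] T [ 0.149  0.782 -0.014] w 0.005 g 1.7
```

```bash

for i in 1; do python3 -m creep '[[-0.025,0,0,0,0]]' >/dev/null; python3 r.py
python3 -m creep '[[-0.02,0,0,0,0]]' >/dev/null; python3 r.py
python3 -m creep '[[-0.02,0,0,0,0]]' >/dev/null; python3 r.py
python3 -m creep '[[-0.02,0,0,0,0]]' >/dev/null; python3 r.py; done
```

```text
t7.45 pos [ 0.5007 -0.1794  0.0256] fix [-61.3  -5. ] yawx 170.6 j7 1.553 F [-3.2  1.   2.3] T [0.13  0.716 0.094] w 0.008 g 1.7
t7.58 pos [ 0.5009 -0.1795  0.0254] fix [-61.1  -5. ] yawx 170.6 j7 1.553 F [-5.5  0.3  4.9] T [ 0.333  1.363 -0.018] w 0.006 g 3.3
t7.70 pos [ 0.501  -0.1795  0.0254] fix [-61.  -5.] yawx 170.6 j7 1.553 F [-8.1  1.8  5.8] T [ 0.405  1.768 -0.009] w 0.007 g 4.4
t7.83 pos [ 0.501  -0.1795  0.0253] fix [-61.   -5.1] yawx 170.6 j7 1.553 F [-11.    1.4   9.3] T [0.547 2.277 0.026] w 0.003 g 5.5
```

The force jumped from 3.5 N to 11 N at -61 mm, where -60.5 was expected, so the plate is home. I'll back off, rise, and move above the knob with the gripper open.

```bash

python3 -m creep '[[0.1,0,0,0,0],[0.15,0,0,0,0],[0,0,-0.8,0,0],[0,0,-0.8,0,0],[0,0,-0.8,0,0],[0,0,-0.8,0,0],[0,0,0,0,0.8],[-0.6,0.04,0,0,0.8],[-0.6,0.04,0,0,0.8],[-0.6,0.04,0,0,0.8],[0,0,0,0,0.8]]' >/dev/null; python3 r.py; python3 - <<'E'
from h import *
from cell import vision
P={}
for n in("scene","side"):
    d=vision.get_image(n); np.savez(n+"2.npz",**d); x=cloud(d)
    th=np.deg2rad(-9.4); q=x[...,:2]-[.562,-.1845]; fx=1000*q@[np.cos(th),np.sin(th)]; fy=1000*q@[-np.sin(th),np.cos(th)]; z=x[...,2]*1000
    for y in(-15,0,15): print(n,y,[(a,round(float(np.median(z[s])),1)) for a in range(-72,-30,3) if (s:=(abs(fy-y)<6)&(fx>=a)&(fx<a+3)).sum()>1])
E
```

```text
t9.20 pos [ 0.566  -0.1849  0.1524] fix [4.  0.3] yawx 170.6 j7 1.571 F [-0.7 -0.1 -1. ] T [0.153 0.03  0.017] w 0.498 g 0.0
scene -15 [(-72, 18.9), (-69, 19.4), (-66, 19.0), (-63, 19.9), (-60, 19.4), (-57, 19.4), (-54, 20.0), (-51, 25.9), (-48, 28.3), (-45, 29.5), (-42, 30.4), (-39, 422.6), (-36, 413.7), (-33, 408.3)]
scene 0 [(-72, 19.1), (-69, 19.7), (-66, 19.2), (-63, 19.9), (-60, 19.6), (-57, 19.5), (-54, 20.0), (-51, 27.3), (-48, 28.3), (-42, 471.4), (-39, 410.5), (-36, 410.3), (-33, 316.0)]
scene 15 [(-72, 19.0), (-69, 19.0), (-66, 19.2), (-63, 19.0), (-60, 19.4), (-57, 19.3), (-54, 20.1), (-51, 25.2), (-48, 29.1), (-45, 27.5), (-42, 26.1), (-39, 364.7), (-36, 412.5), (-33, 383.9)]
side -15 [(-72, 19.3), (-69, 20.2), (-66, 19.1), (-63, 19.0), (-60, 20.3), (-57, 19.5), (-51, 29.4), (-48, 30.2), (-45, 29.3), (-42, 30.0), (-39, 29.4), (-36, 31.2)]
side 0 [(-72, 19.3), (-69, 20.6), (-66, 19.9), (-63, 20.8), (-60, 20.7), (-51, 26.9), (-48, 26.3), (-42, 30.2), (-39, 29.9), (-36, 31.0)]
side 15 [(-72, 19.7), (-69, 20.2), (-66, 20.5), (-63, 20.1), (-60, 20.6), (-51, 27.7), (-48, 26.0)]
```

The plate edge sits at -51 mm across its full width, so it is home and square. I'll descend on the knob, close on it lightly and check the side forces.

```bash

python3 -m creep '[[0.1,0,0,-1,0.8],[0,0,0,-1,0.8],[0,0,0,-1,0.8],[0,0,0,0,0.8]]' >/dev/null; python3 r.py
python3 -m creep '[[0,0,0.6,0,0.8],[0,0,0.6,0,0.8],[0,0,0.5,0,0.8],[0,0,0.3,0,0.8],[0,0,0.235,0,0.8],[0,0,0,0,0.8]]' >/dev/null; python3 r.py
python3 -m creep '[[0,0,0,0,0.4],[0,0,0,0,0.4],[0,0,0,0,0.4],[0,0,0,0,0.4],[0,0,0,0,0.4],[0,0,0,0,0.4]]' 8 >/dev/null; python3 r.py
python3 -m creep '[[0,0,0,0,0.3],[0,0,0,0,0.3],[0,0,0,0,0.3]]' 8 >/dev/null; python3 r.py
```

```text
t9.80 pos [ 0.56   -0.1847  0.1534] fix [-1.9 -0.5] yawx -177.5 j7 1.756 F [-0.4 -0.2  0.1] T [ 0.142 -0.004  0.032] w 0.798 g 0.0
t10.55 pos [ 0.5607 -0.1845  0.0638] fix [-1.3 -0.2] yawx -177.4 j7 1.729 F [ 0.1 -0.2  0.5] T [ 0.14  -0.046 -0.042] w 0.801 g 0.0
t11.30 pos [ 0.5611 -0.1843  0.0643] fix [-0.9  0. ] yawx -177.4 j7 1.730 F [-0.5  1.4  3.7] T [ 0.402  0.132 -0.069] w 0.433 g 8.0
t11.68 pos [ 0.5611 -0.1844  0.0643] fix [-0.9 -0. ] yawx -177.4 j7 1.730 F [-0.9  1.2  5.1] T [ 0.573  0.185 -0.009] w 0.434 g 8.0
```

```bash

python3 -m creep '[[0,0,0,0,0.2],[0,0,0,0,0.2]]' 45 >/dev/null; python3 r.py
python3 -m creep '[[0,0,0,1,0.2]]' >/dev/null; python3 r.py
python3 -m creep '[[0,0,0,1,0.2]]' >/dev/null; python3 r.py
python3 -m creep '[[0,0,0,1,0.2]]' >/dev/null; python3 r.py
python3 -m creep '[[0,0,0,1,0.2]]' >/dev/null; python3 r.py
python3 -m creep '[[0,0,0,1,0.2]]' >/dev/null; python3 r.py
```

```text
t11.93 pos [ 0.5611 -0.1843  0.0643] fix [-0.9  0. ] yawx -177.4 j7 1.730 F [-0.9  1.5  5.3] T [0.548 0.224 0.007] w 0.430 g 45.0
t12.05 pos [ 0.5611 -0.1842  0.0643] fix [-0.9  0.1] yawx 178.6 j7 1.672 F [-0.9  2.7  4.9] T [0.692 0.271 0.397] w 0.431 g 45.0
t12.18 pos [ 0.5611 -0.1841  0.0643] fix [-0.9  0.3] yawx 174.5 j7 1.614 F [-1.5  3.3  5.4] T [0.692 0.2   0.346] w 0.429 g 45.0
t12.30 pos [ 0.5611 -0.1839  0.0643] fix [-0.9  0.4] yawx 170.5 j7 1.558 F [-1.   2.6  5.3] T [0.812 0.198 0.387] w 0.423 g 45.0
t12.43 pos [ 0.5611 -0.1838  0.0643] fix [-1.   0.5] yawx 166.5 j7 1.501 F [-1.3  2.7  6.3] T [0.855 0.175 0.362] w 0.426 g 45.0
t12.55 pos [ 0.5612 -0.1837  0.0643] fix [-0.9  0.6] yawx 162.5 j7 1.444 F [-1.3  3.6  5.7] T [0.869 0.222 0.348] w 0.426 g 45.0
```

```bash
t(){ python3 r.py | sed 's/pos.*yawx/yawx/'; }
python3 -m creep '[[0,0,0,1,0.2]]' >/dev/null; t
python3 -m creep '[[0,0,0,1,0.2]]' >/dev/null; t
python3 -m creep '[[0,0,0,1,0.2]]' >/dev/null; t
python3 -m creep '[[0,0,0,1,0.2]]' >/dev/null; t
python3 -m creep '[[0,0,0,1,0.2]]' >/dev/null; t
python3 -m creep '[[0,0,0,1,0.2]]' >/dev/null; t
python3 -m creep '[[0,0,0,1,0.2]]' >/dev/null; t
python3 -m creep '[[0,0,0,1,0.2]]' >/dev/null; t
```

```text
t12.68 yawx 158.5 j7 1.388 F [-1.4  2.9  4.9] T [0.963 0.181 0.327] w 0.426 g 45.0
t12.80 yawx 154.6 j7 1.331 F [-2.4  3.3  4.6] T [0.989 0.157 0.38 ] w 0.428 g 45.0
t12.93 yawx 150.6 j7 1.275 F [-0.2  4.6  5.4] T [1.036 0.08  0.357] w 0.428 g 45.0
t13.05 yawx 146.6 j7 1.218 F [-0.2  5.3  5.2] T [1.068 0.05  0.375] w 0.430 g 45.0
t13.18 yawx 142.6 j7 1.162 F [-0.4  4.7  5.5] T [1.134 0.075 0.372] w 0.429 g 45.0
t13.30 yawx 138.6 j7 1.106 F [-0.1  6.1  5.3] T [ 1.173 -0.05   0.369] w 0.427 g 45.0
t13.43 yawx 134.6 j7 1.049 F [0.3 4.9 4.9] T [ 1.215 -0.111  0.339] w 0.423 g 45.0
t13.55 yawx 130.6 j7 0.993 F [0.9 5.5 4.4] T [ 1.19  -0.165  0.379] w 0.428 g 45.0
```

```bash
t(){ python3 r.py | sed 's/pos.*yawx/yawx/'; }
python3 -m creep '[[0,0,0,1,0.2]]' >/dev/null; t
python3 -m creep '[[0,0,0,1,0.2]]' >/dev/null; t
python3 -m creep '[[0,0,0,1,0.2]]' >/dev/null; t
python3 -m creep '[[0,0,0,1,0.2]]' >/dev/null; t
python3 -m creep '[[0,0,0,1,0.2]]' >/dev/null; t
python3 -m creep '[[0,0,0,1,0.2]]' >/dev/null; t
python3 -m creep '[[0,0,0,1,0.2]]' >/dev/null; t
python3 -m creep '[[0,0,0,1,0.2]]' >/dev/null; t
```

```text
t13.68 yawx 126.6 j7 0.937 F [1.5 6.2 4.2] T [ 1.249 -0.243  0.374] w 0.428 g 45.0
t13.80 yawx 122.6 j7 0.881 F [1.3 5.  2.9] T [ 1.269 -0.314  0.36 ] w 0.422 g 45.0
t13.93 yawx 118.6 j7 0.825 F [0.3 6.8 3.3] T [ 1.278 -0.351  0.386] w 0.428 g 45.0
t14.05 yawx 114.6 j7 0.769 F [2.2 6.5 2.7] T [ 1.388 -0.467  0.291] w 0.428 g 45.0
t14.18 yawx 110.6 j7 0.713 F [3.1 6.4 2.7] T [ 1.389 -0.528  0.333] w 0.427 g 45.0
t14.30 yawx 106.6 j7 0.657 F [3.  6.3 2.2] T [ 1.319 -0.581  0.353] w 0.425 g 45.0
t14.43 yawx 102.6 j7 0.602 F [4.5 6.8 3.3] T [ 1.352 -0.718  0.374] w 0.421 g 45.0
t14.55 yawx 98.6 j7 0.546 F [4.  6.2 2.8] T [ 1.352 -0.753  0.35 ] w 0.429 g 45.0
```

```bash
t(){ python3 r.py | sed 's/pos.*yawx/yawx/'; }
python3 -m creep '[[0,0,0,1,0.2]]' >/dev/null; t
python3 -m creep '[[0,0,0,1,0.2]]' >/dev/null; t
python3 -m creep '[[0,0,0,1,0.2]]' >/dev/null; t
python3 -m creep '[[0,0,0,1,0.2]]' >/dev/null; t
python3 -m creep '[[0,0,0,1,0.2]]' >/dev/null; t
python3 -m creep '[[0,0,0,1,0.2]]' >/dev/null; t
python3 -m creep '[[0,0,0,1,0.2]]' >/dev/null; t
python3 -m creep '[[0,0,0,1,0.2]]' >/dev/null; t
```

```text
t14.68 yawx 94.6 j7 0.490 F [4.  6.2 1.8] T [ 1.298 -0.83   0.357] w 0.431 g 45.0
t14.80 yawx 90.6 j7 0.435 F [4.1 5.5 1.4] T [ 1.31  -0.906  0.361] w 0.427 g 45.0
t14.93 yawx 86.6 j7 0.379 F [4.5 6.4 0.9] T [ 1.335 -1.004  0.356] w 0.425 g 45.0
t15.05 yawx 82.6 j7 0.324 F [6.3 5.7 0.9] T [ 1.342 -1.095  0.317] w 0.430 g 45.0
t15.18 yawx 78.6 j7 0.268 F [6.2 6.  1.2] T [ 1.225 -1.186  0.302] w 0.428 g 45.0
t15.30 yawx 74.6 j7 0.213 F [ 5.7  5.  -1. ] T [ 1.227 -1.236  0.394] w 0.428 g 45.0
t15.43 yawx 70.6 j7 0.158 F [ 6.6  5.1 -0.5] T [ 1.187 -1.334  0.358] w 0.425 g 45.0
t15.55 yawx 66.6 j7 0.103 F [ 6.8  5.6 -0.4] T [ 1.203 -1.378  0.346] w 0.433 g 45.0
```

```bash
t(){ python3 r.py | sed 's/pos.*yawx/yawx/'; }
python3 -m creep '[[0,0,0,1,0.2]]' >/dev/null; t
python3 -m creep '[[0,0,0,1,0.2]]' >/dev/null; t
python3 -m creep '[[0,0,0,1,0.2]]' >/dev/null; t
python3 -m creep '[[0,0,0,1,0.2]]' >/dev/null; t
python3 -m creep '[[0,0,0,1,0.2]]' >/dev/null; t
python3 -m creep '[[0,0,0,1,0.2]]' >/dev/null; t
python3 -m creep '[[0,0,0,1,0.2]]' >/dev/null; t
python3 -m creep '[[0,0,0,1,0.2]]' >/dev/null; t
```

```text
t15.68 yawx 62.6 j7 0.048 F [ 7.4  5.4 -1.7] T [ 1.104 -1.556  0.352] w 0.428 g 45.0
t15.80 yawx 58.6 j7 -0.008 F [ 8.1  4.7 -2.4] T [ 1.088 -1.645  0.309] w 0.430 g 45.0
t15.93 yawx 54.6 j7 -0.063 F [ 8.4  5.2 -1.9] T [ 1.042 -1.668  0.339] w 0.428 g 45.0
t16.05 yawx 50.6 j7 -0.118 F [ 9.5  3.9 -2.5] T [ 0.922 -1.752  0.344] w 0.428 g 45.0
t16.18 yawx 46.6 j7 -0.173 F [ 8.4  3.9 -3.8] T [ 0.966 -1.835  0.329] w 0.427 g 45.0
t16.30 yawx 42.6 j7 -0.228 F [ 9.   4.7 -3.7] T [ 0.871 -1.834  0.375] w 0.426 g 45.0
t16.43 yawx 38.6 j7 -0.282 F [10.1  4.  -4.1] T [ 0.797 -1.963  0.426] w 0.427 g 45.0
t16.55 yawx 34.7 j7 -0.337 F [ 9.8  3.1 -3.4] T [ 0.69  -2.022  0.453] w 0.426 g 45.0
```

```bash
t(){ python3 r.py | sed 's/pos.*yawx/yawx/'; }
python3 -m creep '[[0,0,0,0.5,0.2]]' >/dev/null; t
python3 -m creep '[[0,0,0,0.5,0.2]]' >/dev/null; t
python3 -m creep '[[0,0,0,1,0.2]]' >/dev/null; t
python3 -m creep '[[0,0,0,1,0.2]]' >/dev/null; t
python3 -m creep '[[0,0,0,1,0.2]]' >/dev/null; t
```

```text
t16.68 yawx 32.7 j7 -0.364 F [10.   2.5 -4.3] T [ 0.702 -1.966  0.485] w 0.425 g 45.0
t16.80 yawx 30.7 j7 -0.391 F [10.2  2.4 -3.7] T [ 0.615 -2.016  0.55 ] w 0.432 g 45.0
t16.93 yawx 26.7 j7 -0.446 F [10.8  2.8 -4.3] T [ 0.594 -2.116  0.53 ] w 0.425 g 45.0
t17.05 yawx 22.7 j7 -0.502 F [10.5  1.9 -5.6] T [ 0.588 -2.132  0.606] w 0.430 g 45.0
t17.18 yawx 18.7 j7 -0.556 F [10.9  1.8 -6.2] T [ 0.507 -2.138  0.593] w 0.428 g 45.0
```

The torque rose from 0.35 to about 0.57 N m between yaw 42° and 31°, so I put the bite at about yaw 39°. 45° past that is yaw -6°, which leaves 24° to turn. Then release and rise.

```bash
t(){ python3 r.py ; }
python3 -m creep '[[0,0,0,1,0.2],[0,0,0,1,0.2],[0,0,0,1,0.2]]' >/dev/null; t
python3 -m creep '[[0,0,0,1,0.2],[0,0,0,1,0.2],[0,0,0,1,0.2]]' >/dev/null; t
python3 -m creep '[[0,0,0,0,0.2]]' >/dev/null; t
```

```text
t17.55 pos [ 0.5646 -0.1841  0.0645] fix [2.5 0.8] yawx 6.6 j7 -0.721 F [11.9  0.4 -5.6] T [ 0.277 -2.341  0.588] w 0.423 g 45.0
t17.93 pos [ 0.5646 -0.1845  0.0645] fix [2.6 0.5] yawx -5.4 j7 -0.886 F [11.1 -0.5 -7. ] T [ 0.007 -2.31   0.614] w 0.429 g 45.0
t18.05 pos [ 0.5646 -0.1845  0.0645] fix [2.6 0.5] yawx -5.3 j7 -0.885 F [11.3  0.5 -6.9] T [ 0.126 -2.329  0.04 ] w 0.428 g 45.0
```

```bash

python3 -m creep '[[0,0,0,0,0.8],[0,0,0,0,0.8],[0,0,0,0,0.8],[0,0,0,0,0.8],[0,0,0,0,0.8],[0,0,0,0,0.8]]' >/dev/null; python3 r.py
python3 -m creep '[[0,0,-0.3,0,0.8],[0,0,-0.6,0,0.8],[0,0,-0.9,0,0.8],[0,0,-0.9,0,0.8],[0,0,-0.9,0,0.8],[0,0,-0.5,0,0.8],[0,0,0,0,0.8],[0,0,0,0,0.8]]' >/dev/null; python3 r.py
python3 - <<'E'
from h import *
from cell import vision
d=vision.get_image("scene"); np.savez("scene3.npz",**d)
a=np.load("scene0.npz")["pixels"][220:370,240:400]; b=d["pixels"][220:370,240:400]
cv2.imwrite("pics/cmp.png",cv2.resize(np.vstack([a,b]) if 0 else np.hstack([a,b]),None,fx=2.5,fy=2.5,interpolation=cv2.INTER_CUBIC))
E
```

```text
t18.80 pos [ 0.5609 -0.1846  0.0642] fix [-1.  -0.3] yawx -5.4 j7 -0.884 F [ 0.5  0.3 -1. ] T [0.072 0.153 0.02 ] w 0.800 g 0.0
t19.80 pos [ 0.5606 -0.1843  0.2277] fix [-1.4  0. ] yawx -5.4 j7 -1.031 F [ 0.4  0.2 -1.3] T [ 0.088  0.152 -0.007] w 0.804 g 0.0
```

View pics/cmp.png

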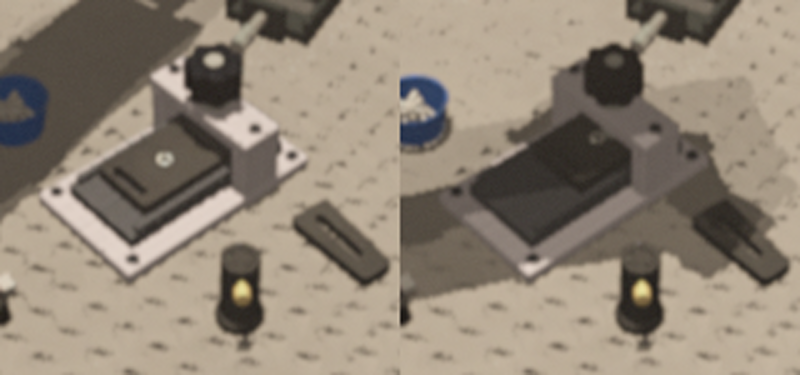

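The before and after views show the plate slid home under the bridge. The tub (20,108), fork (340,242) and post holder (240,290) have not moved. I'm handing in.

```bash
python3 -c "
from cell import sign_off; print(sign_off())"
```

```text
the job is handed in; nothing more can be done
None
```

The plate is home against the back stop, and I turned the clamp knob about 45° past the bite, let go and handed the job in; the bite showed as a torque rise spread over about 11°, so the 45° could be off by roughly 5°, and the tub, fork and post holder did not visibly move.

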